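Hook and click the cover onto a dust extractor's filter box

ROBOT

A 6-joint arm with a two-finger parallel gripper is mounted at the origin on a cart in front of the work surface, level with it; the furniture and walls round the work are solid. World frame = base frame: x ahead of the robot, y to its left, z up, the work surface at z = 0. Lengths are in mm, angles in rad, forces in N, time in s.
With the tool pointing down it reaches from about 275 to 1000 mm from the base axis. Payload 8.4 kg.
Tool frame: the origin (TCP) lies midway between the tips of the shut fingers; the grasp point (between the pads) lies 19 mm behind it; y points along the fingers, z is the direction in which the jaws open and shut, and the axes are right-handed (so a half turn about y gives the same grasp; the last joint's range is limited). The gripper opens to 85 mm and grips with 20 to 120 N. Pads are 22 mm wide; open, the fingers measure 114 mm over their backs; the gripper's body (76 mm by 85 mm) begins 54 mm behind the grasp point. The pads swing forward as they close: fully open they stand 13 mm farther back than shut.
Start: joints at [-1.291, 0.353, 1.633, -0, 1.155, -0.002], TCP at [173.802, -600.351, 231.281] pointing down, gripper open.
Joint ranges: [-2.63, 2.63], [-0.92, 2.1], [0.06, 2.66], [-1.3, 4.44], [0, 2.69], [-3.02, 3.02]. Speed limits (rad/s): [2.22, 2.22, 2.79, 3.14, 3.14, 3.14].

INTERFACE

Orientations are given as [roll, pitch, yaw] about the fixed x, y, z axes, in that order (R = Rz(yaw) Ry(pitch) Rx(roll)).
In Python, from rig import r gives the robot as it stands. The module is installed in compiled form; this text tells all that it offers.
- The arm moves only by the tool apply_moves, never from a script. Its argument "plan" is text: rows parted by semicolons, each of 7 numbers parted by spaces: the shift along the tool's x, y, z in cm, then the turn, a rotation vector about the tool's x, y, z in degrees, then the closure, from 0 (fully open) to 1 (shut). A call has 1 to 20 rows; each row shifts and turns the pose as measured when the row begins, along the tool's axes as they then stand; what a row does not reach is not made up. A row lasts 1/10 s, in which the tool goes at most 50 mm and 8.59 degrees, less where a joint would pass 70% of its speed; a pose out of reach is approached as far as the arm can. A call is refused whole if a number of a shift passes 5 or a number of a turn 8.59, either way. A call with a gripper value outside its range is refused whole. The fingers move at their own pace and stop on an object; "squeeze" is the grip in N (left out, the last holds). Time passes only in rows, so rows that do not move let the fingers close. It gives the time, the measured TCP pose, the force and the opening at its end, in the units of the state.
- r.sense(): the state, without advancing time (a new reading comes with each control period).
- r.grab_frame(name): name is "side" or "top"; returns the picture (420x560x3 uint8, blue, green, red); there is no depth.
- r.get_calibration(name): a dict with "vertical_fov" (degrees; the focal length in pixels is half the picture's height over the tangent of half this angle, whatever the lens; pixels are square), "cx", "cy" (the principal point, pixels), "R" (3x3) and "t" (3): a world point X has camera coordinates R X + t. Camera axes: x right, y down, z forward; pixel columns grow to the right and rows downward; lengths in mm; the calibration is good to about 2 mm. A picture is of the moment at which its call begins. get_calibration takes no time and is no camera call.
- r.sign_off(): hands the job in, once; it reports no verdict.
The state is a dict: "clock": time; "qpos": joint angles; "qvel": joint speeds; "joint_efforts": joint torques, N m; "eef_pos": TCP position; "tcp_rot": TCP orientation; "contact_force": force on the tool from outside, world axes, zero at the start; "wrist_torque": the same for the moment, N m; "opening": opening from 0.0 (shut) to 1.0 (fully open).
Only numpy, scipy, OpenCV 4.12 (cv2) and the standard library are available. Lean on these libraries where they do the work, as an engineer would, in place of code of your own. Each camera call takes 0.05 s, during which the arm holds its last target. There are 200 camera calls.

TASK

Close up the dust extractor's filter box: take the loose blue cover by its black handle, hold it tilted with its lip down, hook the lip under the orange ledge and pull it home until it meets the stop bar hidden behind the ledge, then swing the other end down and press until the cover lies flat and the roller catch clicks over it. Feel your way and do not force it: pull lightly at the stop bar (under 10 N), and never press the cover hard down on the box. Let go, and leave the tape measure, sanding block and roll of masking tape where they are.

Things in the scene. Friction and masses are not known exactly. Their poses are not given: they have to be found in the camera images.
- cover: Loose blue plastic cover, 0.2 to 0.35 kg, 164 mm long (x) x 100 mm wide (y), lying flat on the bench, right side up. Origin: centre of the underside; z up, x from the lip end to the tail end. The panel (x -48 to +82) is 12 mm thick; the black lip (x -82 to -48) is the lowest 5 mm of that, 80 mm wide.
- cover_grip (a point): Centre of the cover's black block handle, half-way up: 24 mm (cover x) x 40 mm (y) x 30 mm high, z 12 to 42 above the cover's underside; this point is 18 mm from the cover's origin towards the tail and 27 mm above the underside. Axes as the cover.
- cover_lip (a point): Middle of the lower edge of the lip's tip: 82 mm from the cover's origin in its -x, on the underside. Axes as the cover.
- cover_tail (a point): Middle of the lower edge of the cover's tail end: 82 mm from the cover's origin in its +x, on the underside. Axes as the cover.
- filter_box: Grey filter box, fixed, open at the top; x -117 to +93, 124 mm wide (y), 73 mm high (far wall 70); black hose port on its +y side (to y 97). Origin: on the bench below the middle of the seat; z up; orange ledge at its -x end (towards the robot), roller catch at +x. The opening that shows runs from x -73 (ledge) to +84 (far wall), y -54 to +54: the cover has 4 mm play at each side.
- ledge_edge (a point): Middle of the ledge's lower free edge, box x -73.25, z 68; ledge 5 mm thick, whole width; under it a pocket, open to 40 mm below. In it, unseen, is the stop bar: its face is 9 to 27 mm behind this edge (box x -82 to -100), set differently on each box, to be found by feel. A lip tilted 15 to 20 degrees (tail up) goes in freely with its tip's lower edge at box z 50 to 52. Axes as the box.
- seat (a point): Centre of the cover's seat, at box x 0, y 0, z 60 (rails along both sides from x -25 on, and a strip at the far end). When the cover is home its underside is at box z 60, its top at 72, its lip under the ledge with the tip at the stop bar. Axes as the box.
- catch (a joint): Push-back of the sprung white roller (10 mm thick, axis at box z 77.2) towards box +x, in m; 0 = out, 0.009 = end. 3.6 N plus 0.4 N/mm. It is set with the stop bar: with the lip at the bar the tail meets it 22 mm above the seat, pushes it back 3 mm (about 14 N down at the handle) and it snaps back to 0 over the seated tail; 2 mm or more away from the bar it jams. Catch housing: to z 83, x 66 to 115, y +-20.
- tape_measure: Bystander: yellow tape measure, 37x100x68 mm, loose on the bench. Origin: centre of the underside.
- sanding_block: Bystander: wooden sanding block with pale underside, 64x117x35 mm, loose. Origin: centre of the underside.
- masking_tape: Bystander: roll of masking tape lying flat, 105 mm diameter, 25 mm high, loose. Origin: centre of the underside.
There are look-alikes about, which are no part of the job. There is more than one size of the cover; the job needs the larger.

How it is judged (in metres and radians):
On the way:
1. the cover's lip is hooked under the ledge, at least 6.7 mm deep, while the cover is tilted by more than 0.12 rad (x of cover_lip in the frame of filter_box below -0.08 m and z of cover_lip in the frame of filter_box between 0.035 and 0.063 m and angle between cover's own z axis and vertical above 0.12 rad), for 0.1 s.
At the end, for the whole second after the job is handed in: The cover lies flat in the box: lip's tip more than 6.7 mm under the ledge (box x < -80 mm) and below z 64 mm, tail's underside below z 62.5 mm (seat at 60), cover level with the box within 0.03 rad, roller sprung back to less than 1.5 mm over the tail, cover at rest and released (x of cover_lip in the frame of filter_box below -0.08 m and z of cover_lip in the frame of filter_box below 0.064 m and z of cover_tail in the frame of filter_box below 0.0625 m and angle between the z axis of cover and the z axis of filter_box, either way round below 0.03 rad and value of joint catch below 0.0015 m and linear speed of cover below 0.01 m/s and contact force between the fingers and cover below 0.2 N); the robot touches nothing.
It fails at once if the cover, still tilted by more than 0.16 rad, is pulled or pushed against the box with more than 14 N (contact force between cover and filter_box above 14 N and angle between cover's own z axis and vertical above 0.16 rad).
It fails at once if the cover is forced against the box with more than 30 N (contact force between cover and filter_box above 30 N).
It fails at once if the gripper pushes on the box itself with more than 15 N (contact force between the fingers and filter_box above 15 N).
It fails at once if a bystander is moved by more than 15 mm (distance of any of tape_measure, sanding_block, masking_tape from where it was at the start of the episode above 0.015 m).
It also fails if it takes over 72 s, if anything falls off the work surface, if the arm or the gripper's body presses on something with over 40 N, if the wrist force passes 120 N, or if a joint passes its speed limit or range.

## Working session

There is one attempt and no reset: what is moved stays moved. The work goes in short steps, Python scripts to look and compute and a tool call to move; the robot and the scene stay as the last step left them, time stands still between calls to the robot, and variables do not carry over. Pictures are saved under pics/ and viewed, about 8 in all and at most 12, crops included, and the job is handed in when it is done.

Besides the shell and the picture viewer there is one more tool, called after "Request:" in YAML: its name, and indented under it one key for each argument. apply_moves: Moves the arm, as the interface text tells. Its arguments: {"type":"object","properties":{"plan":{"type":"string"},"squeeze":{"type":"number"}},"required":["plan"]}

```bash
mkdir -p pics; python3 - <<'E'
from rig import r
import cv2,numpy as np
for n in("side","top"):
    cv2.imwrite(f"pics/{n}0.png",r.grab_frame(n)); c=r.get_calibration(n)
    print(n,c["vertical_fov"],c["cx"],c["cy"],np.round(c["R"],3).tolist(),np.round(c["t"],1), np.round(-np.array(c["R"]).T@np.array(c["t"]).ravel()))
print(r.sense())
E
```

```text
side 47.67233505753449 274.8216194322615 213.36095826397985 [[-0.994, -0.111, -0.008], [-0.06, 0.598, -0.799], [0.094, -0.794, -0.601]] [ 590.3   82.7 1198.7] [479. 968. 791.]
top 50.76124500080457 279.8903982917209 212.30802793097564 [[0.026, -1.0, -0.017], [-0.999, -0.026, -0.036], [0.036, 0.018, -0.999]] [ -14.7  604.2 1076.5] [ 566.  -19. 1097.]
{'clock': 0.1, 'qpos': array([-1.29138773e+00,  3.53600721e-01,  1.63407735e+00,  5.44506479e-05,
        1.15524455e+00, -2.36800819e-03]), 'qvel': array([-0.00059997, -0.00271578, -0.00209367, -0.00092298,  0.0001325 ,
        0.00028252]), 'joint_efforts': array([ 9.91592242e-04, -6.06355834e+01, -3.42819035e+01,  1.45603753e-04,
        4.07333122e-03, -2.04674473e-05]), 'eef_pos': array([ 173.69939428, -599.90461853,  230.61561603]), 'tcp_rot': array([-1.57212617e+00,  5.29364935e-05, -2.85983809e+00]), 'contact_force': array([ 0.75631106, -0.40744516,  0.76581974]), 'wrist_torque': array([-0.01989098,  0.01015207,  0.01349484]), 'opening': 1.0013933120380585}
```

View pics/top0.png

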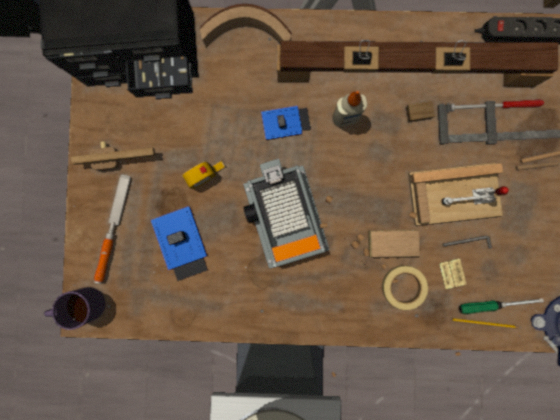

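View pics/side0.png

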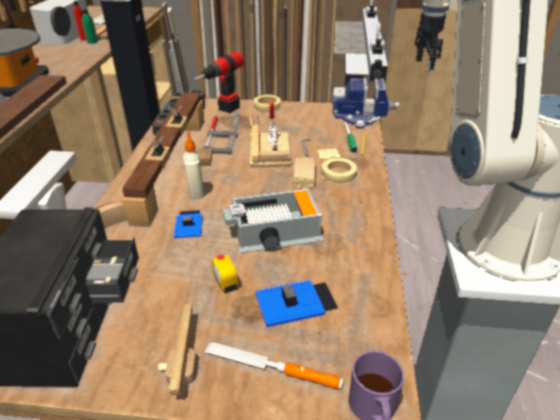

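Top view: the large cover is at about (180,238) with its lip towards (190,268). The box is at (285,215), ledge at (297,248) and catch at (272,172). Things that could be taken for the cover: the large blue plate at (180,238) and the small blue plate at (282,123). I choose the large one, and check it by size and in a crop.

```bash
cat > h.py <<'E'
from rig import r
import cv2,numpy as np
def cast(n,px,z):
    c=r.get_calibration(n);R=np.array(c["R"]);t=np.array(c["t"]).ravel();f=210/np.tan(np.radians(c["vertical_fov"]/2))
    px=np.atleast_2d(px).astype(float);d=np.c_[(px[:,0]-c["cx"])/f,(px[:,1]-c["cy"])/f,np.ones(len(px))]@R
    o=-R.T@t;return o+d*((z-o[2])/d[:,2])[:,None]
def proj(n,X):
    c=r.get_calibration(n);f=210/np.tan(np.radians(c["vertical_fov"]/2));q=np.atleast_2d(X)@np.array(c["R"]).T+np.array(c["t"]).ravel()
    return np.c_[q[:,0]/q[:,2]*f+c["cx"],q[:,1]/q[:,2]*f+c["cy"]]
def blobs(im,lo,hi,amin=150):
    m=cv2.inRange(cv2.cvtColor(im,cv2.COLOR_BGR2HSV),lo,hi)
    cs,_=cv2.findContours(m,cv2.RETR_EXTERNAL,cv2.CHAIN_APPROX_NONE)
    return [c for c in cs if cv2.contourArea(c)>amin]
def rect(n,c,z):
    P=cast(n,cv2.convexHull(c)[:,0,:],z)[:,:2].astype(np.float32);q=cv2.minAreaRect(P);return q,cv2.boxPoints(q)
E
python3 - <<'E'
from h import *
for n in("top","side"):
    im=cv2.imread(f"pics/{n}0.png")
    for nm,lo,hi,z in(("blue",(100,150,60),(130,255,255),12),("orange",(5,180,120),(18,255,255),73)):
        for c in blobs(im,lo,hi):
            q,b=rect(n,c,z);print(n,nm,cv2.boundingRect(c),np.round(q[0]),np.round(q[1]),round(q[2],1),np.round(b).tolist())
t=cv2.imread("pics/top0.png")
a=cv2.resize(t[195:285,140:220],(0,0),fx=5,fy=5,interpolation=cv2.INTER_CUBIC)
b=cv2.resize(t[155:275,235:335],(0,0),fx=3.75,fy=3.75,interpolation=cv2.INTER_CUBIC)
cv2.imwrite("pics/crop1.png",np.hstack([a,b]))
E
```

```text
top blue (152, 207, 54, 62) [535. 248.] [130.  99.] 20.9 [[457.0, 271.0], [492.0, 179.0], [614.0, 225.0], [578.0, 318.0]]
top blue (262, 107, 40, 32) [827.   2.] [68. 90.] 10.8 [[785.0, 40.0], [801.0, -48.0], [869.0, -35.0], [852.0, 53.0]]
top orange (94, 239, 17, 42) [481. 411.] [17. 97.] 78.1 [[432.0, 412.0], [527.0, 392.0], [531.0, 409.0], [435.0, 429.0]]
top orange (272, 235, 48, 26) [521. -38.] [ 33. 105.] 17.8 [[489.0, 7.0], [521.0, -94.0], [553.0, -84.0], [521.0, 17.0]]
side blue (256, 281, 69, 45) [532. 254.] [133. 103.] 21.6 [[452.0, 278.0], [489.0, 182.0], [613.0, 231.0], [575.0, 326.0]]
side blue (174, 213, 28, 24) [825.   8.] [ 67. 100.] 10.5 [[783.0, 51.0], [801.0, -47.0], [867.0, -35.0], [848.0, 64.0]]
side blue (338, 102, 24, 11) [ 387. -773.] [94. 92.] 5.4 [[336.0, -732.0], [345.0, -823.0], [439.0, -814.0], [430.0, -723.0]]
side orange (284, 363, 56, 26) [477. 474.] [25. 95.] 78.0 [[428.0, 472.0], [521.0, 452.0], [527.0, 477.0], [433.0, 497.0]]
side orange (0, 56, 15, 31) [1841. -879.] [ 52. 413.] 31.2 [[1712.0, -716.0], [1926.0, -1069.0], [1970.0, -1042.0], [1756.0, -689.0]]
```

View pics/crop1.png

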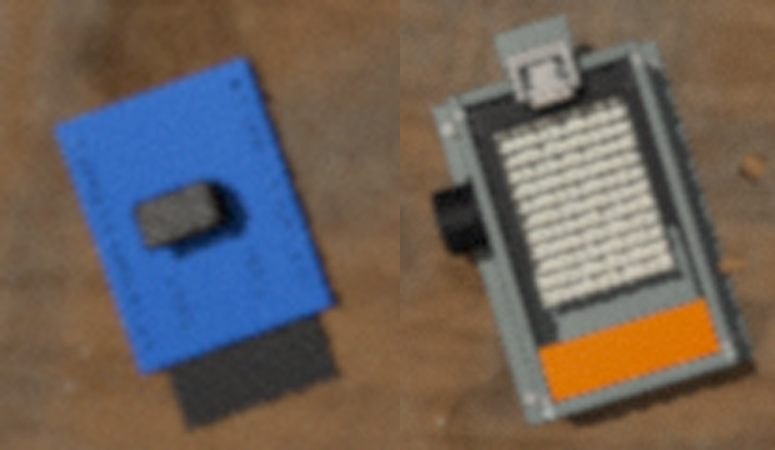

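The crop confirms the choice. The large plate measures 130x99 mm and has the black lip at its robot-side end; the small one is 68x90. The box's orange ledge faces the robot. Next I measure the box more finely.

```bash
python3 - <<'E'
from h import *
t=cv2.imread("pics/top0.png");s=cv2.imread("pics/side0.png")
P=cast("top",[[269.7,267],[327,249.7],[303,166.2],[244.9,183]],73)[:,:2];print("outer",P.round(1).tolist(),[np.linalg.norm(P[i]-P[i-1]).round(1) for i in range(4)])
# orange, looser threshold, upscaled
for n,im in(("top",t),("side",s)):
    u=cv2.resize(im,(0,0),fx=4,fy=4,interpolation=cv2.INTER_CUBIC)
    for c in blobs(u,(5,140,100),(20,255,255),1500):
        x,y,w,h=cv2.boundingRect(c)
        cx,cy=(x+w/2)/4,(y+h/2)/4
        if not 250<cx<345 or not 150<cy<270: continue
        q,b=rect(n,(c.astype(np.float32)-1.5)/4,73);print(n,q[0],q[1],q[2],b.round(1).tolist())
# handle top (z=42): dark region inside panel
for n,im,(x,y,w,h) in(("top",t,(152,207,54,62)),("side",s,(256,281,69,45))):
    m=np.zeros(im.shape[:2],np.uint8)
    c=[c for c in blobs(im,(100,150,60),(130,255,255)) if cv2.boundingRect(c)[0]==x][0]
    u=cast(n,cv2.convexHull(c)[:,0,:],12)
    cv2.drawContours(m,[cv2.convexHull(c)],-1,255,-1)
    k=cv2.bitwise_and(m,cv2.inRange(cv2.cvtColor(im,cv2.COLOR_BGR2HSV),(0,0,0),(180,110,140)))
    cs,_=cv2.findContours(k,cv2.RETR_EXTERNAL,cv2.CHAIN_APPROX_NONE);c=max(cs,key=cv2.contourArea)
    print(n,"handle",rect(n,c,42)[0],cv2.boundingRect(c))
cv2.imwrite("pics/crop2.png",np.hstack([cv2.resize(s[170:260,215:335],(0,0),fx=3.3,fy=4.4,interpolation=cv2.INTER_CUBIC),cv2.resize(s[265:355,245:345],(0,0),fx=4,fy=4.4,interpolation=cv2.INTER_CUBIC)]))
E
```

```text
outer [[475.4, 20.2], [518.8, -110.8], [710.6, -50.8], [668.2, 83.1]] [np.float64(202.8), np.float64(138.0), np.float64(201.0), np.float64(140.5)]
top (521.2507934570312, -38.27888107299805) (35.22361755371094, 107.70222473144531) 18.226749420166016 [[487.70001220703125, 7.400000095367432], [521.4000244140625, -94.9000015258789], [554.7999877929688, -83.9000015258789], [521.0999755859375, 18.399999618530273]]
side (520.7944946289062, -36.33134460449219) (36.598533630371094, 107.61846160888672) 18.448017120361328 [[486.3999938964844, 8.899999618530273], [520.5, -93.19999694824219], [555.2000122070312, -81.5999984741211], [521.0999755859375, 20.5]]
top handle ((536.5659790039062, 247.69114685058594), (22.705673217773438, 40.879268646240234), 22.04218101501465) (167, 231, 18, 13)
side handle ((533.6289672851562, 262.67901611328125), (22.779958724975586, 52.92039108276367), 19.368392944335938) (283, 286, 13, 19)
```

View pics/crop2.png

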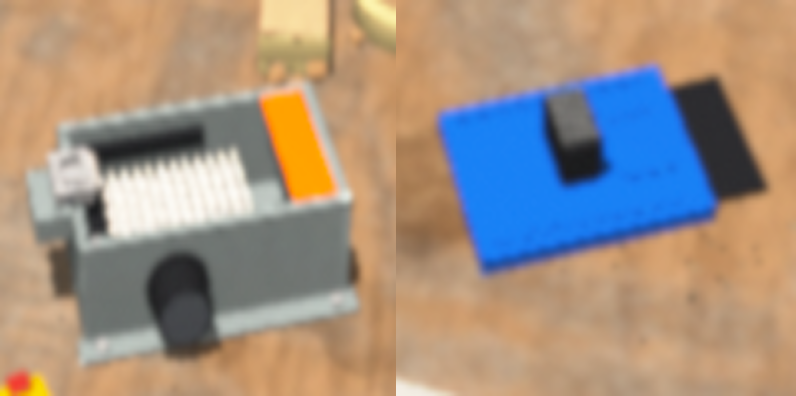

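Both views agree on the ledge: free edge mid at about (538,-31.7), yaw 18.3°, visible width 107.6 against 108 expected. Now I swing over to the cover on an arc about the base.

Request:
apply_moves:
  plan: "-2.5 0 -0.1 0 -2.3 0 0;-4.7 0 -0.4 0 -4.5 0 0;-4.7 0 -0.4 0 -4.5 0 0;-4.7 0 -0.4 0 -4.5 0 0;-4.7 0 -0.4 0 -4.5 0 0;-4.7 0 -0.4 0 -4.5 0 0;-4.7 0 -0.4 0 -4.5 0 0;-4.7 0 -0.4 0 -4.5 0 0;-4.7 0 -0.4 0 -4.5 0 0;-4.7 0 -0.4 0 -4.5 0 0;-4.7 0 -0.3 0 -4.5 0 0;-4.7 0 -0.3 0 -4.5 0 0;-4.7 0 -0.3 0 -4.5 0 0;-4.7 0 -0.3 0 -4.5 0 0;-4.7 0 -0.3 0 -4.5 0 0;-4.7 0 -0.3 0 -4.5 0 0;-4.7 0 -0.3 0 -4.5 0 0;-4.7 0 -0.3 0 -4.5 0 0;-4.7 0 -0.3 0 -4.5 0 0;-4.7 0 -0.3 0 -4.5 0 0"
  squeeze: 60

```text
clock: 2.1
eef_pos: [558.3, 167.5, 224.9]
tcp_rot: [-1.575, 0.005, -1.274]
contact_force: [0.1, -1.0, 0.7]
opening: 0.995
```

```bash
cat >> h.py <<'E'
from scipy.spatial.transform import Rotation as Ro
CG=np.array([535.5,249.5]);CY=np.radians(21.3)
BO=np.array([607.6,-8.7,0]);BY=np.radians(18.3)
def togo(p,yaw,tilt):
    "tool-frame shift (cm), turn (deg) to TCP p with tool z along yaw, nose-tilt (tail up) tilt deg"
    s=r.sense();R=Ro.from_euler("xyz",s["tcp_rot"]);T=Ro.from_euler("xyz",[-np.pi/2,0,yaw-np.pi/2])*Ro.from_rotvec([np.radians(tilt),0,0])
    print("t",round(s["clock"],2),"pos",s["eef_pos"].round(1),"F",s["contact_force"].round(1),"M",s["wrist_torque"].round(2),"op",round(s["opening"],3))
    print("shift cm",(R.inv().apply(np.array(p)-s["eef_pos"])/10).round(2),"turn deg",np.degrees((R.inv()*T).as_rotvec()).round(2))
E
python3 -c "
from h import *
togo([*CG,100],CY,0)"
```

```text
t 2.1 pos [558.3 167.5 224.9] F [ 0.1 -1.   0.7] M [ 0.04  0.01 -0.03] op 0.995
shift cm [-8.45 12.53  0.27] turn deg [ 0.22 -4.31 -0.29]
```

Request:
apply_moves:
  plan: "-2.1 3 0 0 -1.1 0 0;-2.1 3 0 0 -1.1 0 0;-2.1 3 0 0 -1.1 0 0;-2.1 3 0.2 0 -1 0 0;0 0 0 0 0 0 0;0 0 0 0 0 0 0"

```text
clock: 2.7
eef_pos: [529.1, 257.7, 101.8]
tcp_rot: [-1.573, 0.005, -1.185]
contact_force: [-0.0, -1.8, 0.6]
opening: 1.0
```

```bash
python3 - <<'E'
from h import *
togo([*CG,16],CY,0)
im=[r.grab_frame(n) for n in("top","side")]
cv2.imwrite("pics/a.png",np.hstack([cv2.resize(i[y:y+130,x:x+130],(400,400),interpolation=cv2.INTER_CUBIC) for i,(x,y) in zip(im,[(115,175),(230,210)])]))
E
```

```text
t 2.7 pos [529.1 257.7 101.8] F [-0.  -1.8  0.6] M [-0.03 -0.01 -0.01] op 1.0
shift cm [1.04 8.57 0.3 ] turn deg [ 0.13  0.78 -0.31]
```

View pics/a.png

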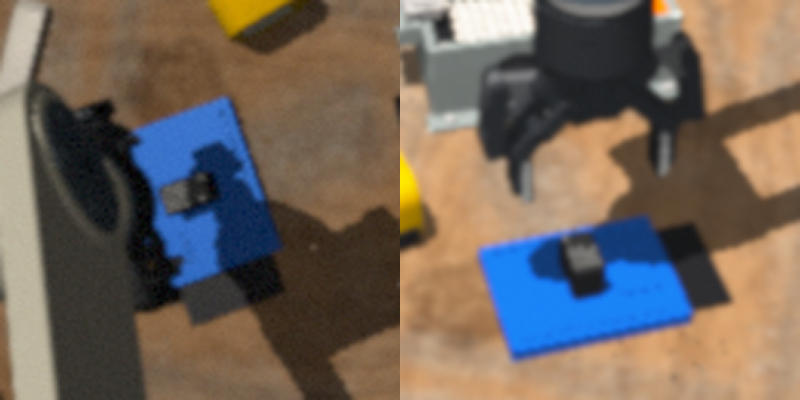

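The side view shows the fingers straddling the handle along the cover's length, with the tape measure clear. I descend and correct the 10 mm sideways overshoot.

Request:
apply_moves:
  plan: "0.5 1 0.15 0.1 0.4 -0.2 0;0.5 1 0.15 0.1 0.4 -0.1 0;0 2 0 0 0 0 0;0 2 0 0 0 0 0;0 2 0 0 0 0 0;0 0.3 0 0 0 0 0;0 0 0 0 0 0 0"

```text
clock: 3.5
eef_pos: [543.4, 244.3, 19.5]
tcp_rot: [-1.558, -0.001, -1.21]
contact_force: [0.1, 0.6, 0.6]
opening: 1.002
```

```bash
python3 - <<'E'
from h import *
togo([*CG,17],CY,0)
E
```

```text
t 3.5 pos [543.4 244.3  19.5] F [0.1 0.6 0.6] M [-0.05 -0.01 -0.05] op 1.002
shift cm [-0.77  0.24 -0.56] turn deg [-0.72 -0.65  0.04]
```

Request:
apply_moves:
  plan: "-0.3 0.1 -0.25 -0.4 -0.3 0 0;-0.3 0.1 -0.25 -0.3 -0.3 0 0;0 0 0 0 0 0 0;0 0 0 0 0 0 0"

```text
clock: 3.9
eef_pos: [537.9, 248.6, 20.0]
tcp_rot: [-1.568, -0.001, -1.2]
contact_force: [0.6, -0.7, 0.2]
opening: 0.997
```

```bash
python3 - <<'E'
from h import *
togo([*CG,17],CY,0)
E
```

```text
t 3.9 pos [537.9 248.6  20. ] F [ 0.6 -0.7  0.2] M [ 0.04 -0.03  0.04] op 0.997
shift cm [-0.17  0.3  -0.19] turn deg [-0.18 -0.04  0.04]
```

Request:
apply_moves:
  plan: "-0.15 0.25 -0.2 -0.2 0 0 0;0 0.1 0 0 0 0 0.3;0 0 0 0 0 0 0.5;0 0 0 0 0 0 0.7;0 0 0 0 0 0 1;0 0 0 0 0 0 1;0 0 0 0 0 0 1;0 0 0 0 0 0 1;0 0 0 0 0 0 1;0 0 0 0 0 0 1"

```text
clock: 4.9
eef_pos: [535.8, 249.9, 17.3]
tcp_rot: [-1.57, -0.0, -1.199]
contact_force: [-1.2, 0.2, 0.0]
opening: 0.27
```

```bash
python3 - <<'E'
from h import *
togo([*CG,17],CY,0)
E
```

```text
t 4.9 pos [535.8 249.9  17.3] F [-1.2  0.2  0. ] M [-0.03  0.08  0.03] op 0.27
shift cm [ 0.02  0.03 -0.04] turn deg [-0.06 -0.02  0.03]
```

The handle is gripped, with an opening of about 23 mm against the 24 mm handle. Now I lift.

Request:
apply_moves:
  plan: "0 -1 0 0 0 0 1;0 -2 0 0 0 0 1;0 -4 0 0 0 0 1;0 -4 0 0 0 0 1;0 -4 0 0 0 0 1;0 -2 0 0 0 0 1;0 0 0 0 0 0 1;0 0 0 0 0 0 1"
  squeeze: 80

```text
clock: 5.7
eef_pos: [532.7, 248.3, 193.6]
tcp_rot: [-1.576, -0.001, -1.2]
contact_force: [-0.2, 0.2, -2.5]
opening: 0.265
```

```bash
cat >> h.py <<'E'
G=np.array([18.,0.,17.3]) # TCP in cover frame
def boxR(): return Ro.from_euler("z",BY)
def go(tip,tilt,yaw=0):
    C=Ro.from_euler("z",BY+np.radians(yaw))*Ro.from_rotvec([0,-np.radians(tilt),0])
    p=BO+boxR().apply(tip)+C.apply(G-np.array([-82,0,0])); 
    s=r.sense();R=Ro.from_euler("xyz",s["tcp_rot"]);M=R*Ro.from_matrix([[0,0,1],[-1,0,0],[0,-1,0]])
    now=boxR().inv().apply(s["eef_pos"]+M.apply(np.array([-82,0,0])-G)-BO)
    e=(boxR().inv()*M).as_euler("zyx",degrees=True)
    print("tip(box)",now.round(1),"yaw,-tilt,roll",e.round(2),"F(box)",boxR().inv().apply(s["contact_force"]).round(1))
    togo(p,BY+np.radians(yaw),tilt)
E
python3 - <<'E'
from h import *
go([-50,0,130],17.5)
cv2.imwrite("pics/b.png",r.grab_frame("side"))
E
```

```text
tip(box) [  8.1 284.6  93.6] yaw,-tilt,roll [89.69  2.97 89.93] F(box) [-0.1  0.3 -2.5]
t 5.7 pos [532.7 248.3 193.6] F [-0.2  0.2 -2.5] M [0.05 0.01 0.02] op 0.265
shift cm [26.87  1.72  1.68] turn deg [17.81  2.96 -0.38]
```

View pics/b.png

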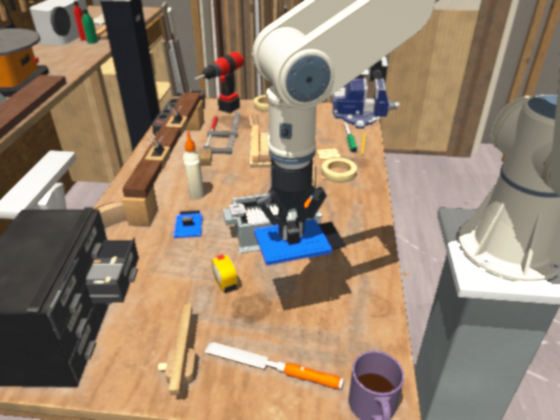

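The cover is lifted level at (293,240) in the side view, and nothing was disturbed. I carry it over the box, then tilt it.

Request:
apply_moves:
  plan: "1.5 0 0 0 0.4 0 1;3.3 0 0 0 0.4 0 1;3.3 0 0 0 0.4 0 1;3.3 0 0 0 0.4 0 1;3.3 0 0 0 0.4 0 1;3.3 0 0 0 0.4 0 1;3 0 0 0 0.4 0 1;2 0 0 0 0.2 0 1;0 0 0 4 0 0 1;0 0 0 5 0 0 1;0 0 0 5 0 0 1;0 0 0 3 0 0 1;0 0 0 0 0 0 1;0 0 0 0 0 0 1"

```text
clock: 7.15
eef_pos: [600.9, 9.7, 167.3]
tcp_rot: [-1.311, 0.002, -1.259]
contact_force: [-0.1, -0.0, -2.4]
opening: 0.262
```

```bash
sed -i 's/\[\[0,0,1\],\[-1,0,0\],\[0,-1,0\]\]/[[0,-1,0],[0,0,-1],[1,0,0]]/' h.py; python3 - <<'E'
from h import *
go([-60,0,110],17.5)
E
```

```text
tip(box) [-92.8  20.4 124.9] yaw,-tilt,roll [ -0.47 -14.87  -0.02] F(box) [-0.1 -0.  -2.4]
t 7.15 pos [600.9   9.7 167.3] F [-0.1 -0.  -2.4] M [-0.11  0.21  0.04] op 0.262
shift cm [1.94 1.82 2.71] turn deg [ 2.63 -0.47  0.03]
```

Request:
apply_moves:
  plan: "0.9 0.6 1.3 1.2 -0.2 0 1;0.9 0.6 1.2 1.2 -0.2 0 1;0 0.3 0 0 0 0 1;0 0 0 0 0 0 1;0 0 0 0 0 0 1"

```text
clock: 7.65
eef_pos: [636.9, 0.6, 156.8]
tcp_rot: [-1.273, 0.0, -1.251]
contact_force: [0.6, -0.3, -2.7]
opening: 0.263
```

```bash
python3 - <<'E'
from h import *
go([-62,0,100],17.5)
t=r.grab_frame("top");s=r.grab_frame("side");cv2.imwrite("pics/t1.png",t);cv2.imwrite("pics/s1.png",s)
cv2.imwrite("pics/c.png",np.hstack([cv2.resize(t[160:280,225:345],(400,400),interpolation=cv2.INTER_CUBIC),cv2.resize(s[150:270,215:335],(400,400),interpolation=cv2.INTER_CUBIC)]))
E
```

```text
tip(box) [-59.8  -0.4 110.9] yaw,-tilt,roll [ 3.000e-02 -1.708e+01  1.000e-02] F(box) [ 0.5 -0.4 -2.7]
t 7.65 pos [6.369e+02 6.000e-01 1.568e+02] F [ 0.6 -0.3 -2.7] M [-0.07  0.23  0.03] op 0.263
shift cm [-0.04  0.9  -0.54] turn deg [ 0.42  0.02 -0.01]
```

View pics/c.png

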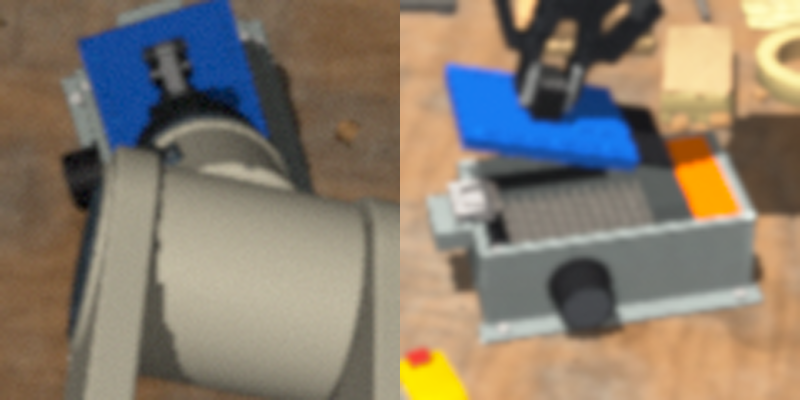

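The side view shows the cover over the box, lip down towards the ledge, still 40 mm above. I check its corners against the predicted pixels.

```bash
python3 - <<'E'
from h import *
s=r.sense();M=Ro.from_euler("xyz",s["tcp_rot"])*Ro.from_matrix([[0,-1,0],[0,0,-1],[1,0,0]])
W=lambda X:s["eef_pos"]+M.apply(np.array(X)-G)
for n in("top","side"):
    print(n,[(c,proj(n,W(c))[0].round(1).tolist()) for c in([82,50,12],[82,-50,12],[-48,50,12],[-48,-50,12])])
    im=cv2.imread(f"pics/{n[0]}1.png");c=max([c for c in blobs(im,(100,150,40),(130,255,255)) if 225<cv2.boundingRect(c)[0]<345 and cv2.boundingRect(c)[1]>140],key=cv2.contourArea)
    print(cv2.boundingRect(c),cv2.approxPolyDP(cv2.convexHull(c),2,True)[:,0].tolist())
E
```

```text
top [([82, 50, 12], [247.8, 172.6]), ([82, -50, 12], [293.3, 158.8]), ([-48, 50, 12], [265.7, 229.2]), ([-48, -50, 12], [309.7, 215.9])]
(249, 159, 57, 45) [[292, 159], [305, 200], [258, 203], [249, 172]]
side [([82, 50, 12], [234.1, 190.1]), ([82, -50, 12], [228.5, 168.1]), ([-48, 50, 12], [286.0, 196.9]), ([-48, -50, 12], [277.3, 175.2])]
(229, 170, 58, 31) [[229, 171], [275, 177], [284, 187], [286, 198], [269, 200], [235, 193]]
```

The measured corners match the prediction to about 1 px. Now I descend vertically inside the opening.

```bash
python3 -c "
from h import *
go([-63,0,70],17.5);go([-63,0,51.5],17.5)"
```

```text
tip(box) [-60.   -0.2 111. ] yaw,-tilt,roll [ 3.000e-02 -1.709e+01  1.000e-02] F(box) [ 0.1  0.9 -3.2]
t 7.75 pos [636.6   0.7 157. ] F [-0.2  0.9 -3.2] M [-0.12  0.28 -0.01] op 0.263
shift cm [-0.02  3.76 -1.5 ] turn deg [ 0.41  0.03 -0.01]
tip(box) [-60.   -0.2 111. ] yaw,-tilt,roll [ 3.000e-02 -1.709e+01  1.000e-02] F(box) [ 0.1  0.9 -3.2]
t 7.75 pos [636.6   0.7 157. ] F [-0.2  0.9 -3.2] M [-0.12  0.28 -0.01] op 0.263
shift cm [-0.02  5.53 -2.05] turn deg [ 0.41  0.03 -0.01]
```

Request:
apply_moves:
  plan: "0 0.9 -0.35 0.2 0 0 1;0 1 -0.4 0.2 0 0 1;0 1 -0.4 0 0 0 1;0 0.8 -0.3 0 0 0 1;0 0 0 0 0 0 1;0 0 0 0 0 0 1"

```text
clock: 8.35
eef_pos: [632.2, 0.3, 113.1]
tcp_rot: [-1.267, 0.001, -1.25]
contact_force: [0.0, -0.7, -2.5]
opening: 0.266
```

```bash
python3 -c "
from h import *
go([-63,0,51.5],17.5)"
```

```text
tip(box) [-64.1   0.7  66.6] yaw,-tilt,roll [  0.07 -17.41   0.06] F(box) [-0.2 -0.7 -2.5]
t 8.35 pos [6.322e+02 3.000e-01 1.131e+02] F [ 0.  -0.7 -2.5] M [-0.07  0.29  0.01] op 0.266
shift cm [ 0.08  1.46 -0.35] turn deg [ 0.09  0.05 -0.06]
```

Request:
apply_moves:
  plan: "0.05 0.5 -0.12 0.1 0 0 1;0 0.5 -0.12 0 0 0 1;0 0.2 -0.05 0 0 0 1;0 0 0 0 0 0 1;0 0 0 0 0 0 1"

```text
clock: 8.85
eef_pos: [634.0, -0.0, 100.5]
tcp_rot: [-1.264, 0.0, -1.25]
contact_force: [-0.6, 0.1, -3.2]
opening: 0.267
```

```bash
python3 -c "
from h import *
go([-80,0,51],17.5)"
```

```text
tip(box) [-62.3  -0.2  53.7] yaw,-tilt,roll [  0.07 -17.6    0.02] F(box) [-0.6  0.2 -3.2]
t 8.85 pos [634.   -0.  100.5] F [-0.6  0.1 -3.2] M [-0.11  0.25 -0.06] op 0.267
shift cm [-0.01 -0.26 -1.77] turn deg [-0.1   0.06 -0.02]
```

Request:
apply_moves:
  plan: "0 0.1 -0.3 0 0 0 1;0 0 -0.3 0 0 0 1;0 -0.1 -0.3 0 0 0 1;0 -0.1 -0.3 0 0 0 1;0 0 0 0 0 0 1;0 0 0 0 0 0 1"

```text
clock: 9.45
eef_pos: [621.9, -4.1, 98.2]
tcp_rot: [-1.263, -0.0, -1.25]
contact_force: [-0.8, -0.3, -2.4]
opening: 0.265
```

```bash
python3 -c "
from h import *
go([-80,0,51],17.5)"
```

```text
tip(box) [-75.   -0.3  51.4] yaw,-tilt,roll [  0.06 -17.65   0.  ] F(box) [-0.8 -0.1 -2.4]
t 9.45 pos [621.9  -4.1  98.2] F [-0.8 -0.3 -2.4] M [-0.12  0.28  0.03] op 0.265
shift cm [-0.02 -0.09 -0.48] turn deg [-0.15  0.06 -0.  ]
```

Request:
apply_moves:
  plan: "0 -0.04 -0.12 0 0 0 1;0 -0.04 -0.12 0 0 0 1;0 -0.04 -0.12 0 0 0 1;0 -0.04 -0.12 0 0 0 1;0 0 0 0 0 0 1"

```text
clock: 9.95
eef_pos: [617.0, -5.8, 98.5]
tcp_rot: [-1.262, -0.0, -1.25]
contact_force: [0.2, 2.1, -2.7]
opening: 0.263
```

```bash
python3 -c "
from h import *
go([-84,0,51],17.5)"
```

```text
tip(box) [-80.2  -0.3  51.7] yaw,-tilt,roll [  0.07 -17.67  -0.  ] F(box) [ 0.9  2.  -2.7]
t 9.95 pos [617.   -5.8  98.5] F [ 0.2  2.1 -2.7] M [-0.11  0.27  0.04] op 0.263
shift cm [-0.02 -0.02 -0.38] turn deg [-0.17  0.07  0.  ]
```

Request:
apply_moves:
  plan: "0 -0.02 -0.1 0 0 0 1;0 -0.02 -0.1 0 0 0 1;0 -0.02 -0.1 0 0 0 1"

```text
clock: 10.25
eef_pos: [614.1, -6.9, 98.2]
tcp_rot: [-1.262, -0.001, -1.25]
contact_force: [-0.1, 0.1, -3.6]
opening: 0.267
```

Request:
apply_moves:
  plan: "0 -0.03 -0.1 0 0 0 1;0 -0.03 -0.1 0 0 0 1"

```text
clock: 10.45
eef_pos: [611.9, -7.6, 98.1]
tcp_rot: [-1.262, -0.0, -1.25]
contact_force: [0.7, 0.5, -3.7]
opening: 0.262
```

```bash
python3 -c "
from h import *
go([-84,0,51],17.5)"
```

```text
tip(box) [-85.6  -0.4  51.2] yaw,-tilt,roll [ 6.000e-02 -1.768e+01 -1.000e-02] F(box) [ 0.9  0.2 -3.7]
t 10.45 pos [611.9  -7.6  98.1] F [ 0.7  0.5 -3.7] M [-0.08  0.3  -0.02] op 0.262
shift cm [-0.03  0.1   0.15] turn deg [-0.18  0.07  0.01]
```

Request:
apply_moves:
  plan: "0 -0.03 -0.1 0 0 0 1;0 -0.03 -0.1 0 0 0 1"

```text
clock: 10.65
eef_pos: [609.7, -8.3, 98.1]
tcp_rot: [-1.262, -0.0, -1.25]
contact_force: [-0.7, -0.2, -2.9]
opening: 0.265
```

Request:
apply_moves:
  plan: "0 -0.03 -0.1 0 0 0 1;0 -0.03 -0.1 0 0 0 1"

```text
clock: 10.85
eef_pos: [607.5, -9.0, 98.0]
tcp_rot: [-1.262, -0.0, -1.25]
contact_force: [0.6, -0.5, -2.9]
opening: 0.265
```

Request:
apply_moves:
  plan: "0 -0.03 -0.1 0 0 0 1;0 -0.03 -0.1 0 0 0 1"

```text
clock: 11.05
eef_pos: [605.4, -9.7, 98.0]
tcp_rot: [-1.262, -0.001, -1.25]
contact_force: [-0.3, 0.4, -3.2]
opening: 0.264
```

Request:
apply_moves:
  plan: "0 -0.03 -0.1 0 0 0 1"

```text
clock: 11.15
eef_pos: [604.8, -10.0, 98.2]
tcp_rot: [-1.261, -0.001, -1.25]
contact_force: [2.8, 2.3, -3.1]
opening: 0.263
```

Request:
apply_moves:
  plan: "0 -0.03 -0.1 0 0 0 1"

```text
clock: 11.25
eef_pos: [604.7, -10.3, 98.7]
tcp_rot: [-1.26, -0.001, -1.251]
contact_force: [4.0, 3.6, -4.6]
opening: 0.264
```

```bash
python3 -c "
from h import *
go([-93,0,53],10)"
```

```text
tip(box) [-93.2  -0.7  51.6] yaw,-tilt,roll [  0.02 -17.83  -0.06] F(box) [ 4.9  2.1 -4.6]
t 11.25 pos [604.7 -10.3  98.7] F [ 4.   3.6 -4.6] M [ 0.68 -0.78 -0.  ] op 0.264
shift cm [-0.06  1.25  0.2 ] turn deg [-7.83  0.04  0.06]
```

The lip stopped against the bar at about box x -93, roughly 20 mm deep and within the 9 to 27 range. The pull is about 5 N and the tilt 17.8°, so the hook condition is met. Now I swing the tail down about the tip.

Request:
apply_moves:
  plan: "0 0.3 0.04 -2 0 0 1;0 0.3 0.04 -2 0 0 1;0 0.3 0.04 -2 0 0 1;0 0 0 0 0 0 1"

```text
clock: 11.65
eef_pos: [609.6, -9.4, 91.1]
tcp_rot: [-1.364, -0.003, -1.252]
contact_force: [0.4, -0.3, -3.1]
opening: 0.265
```

```bash
python3 -c "
from h import *
go([-93.2,0,55.5],10)"
```

```text
tip(box) [-92.7  -1.3  53.6] yaw,-tilt,roll [ -0.03 -11.83  -0.16] F(box) [ 0.3 -0.4 -3.1]
t 11.65 pos [609.6  -9.4  91.1] F [ 0.4 -0.3 -3.1] M [-0.07  0.12  0.01] op 0.265
shift cm [-0.13  0.13  0.03] turn deg [-1.83 -0.    0.16]
```

```bash
python3 -c "
from h import *
go([-93.6,0,57.5],9)"
```

```text
tip(box) [-92.7  -1.3  53.6] yaw,-tilt,roll [ -0.03 -11.83  -0.16] F(box) [ 0.3 -0.4 -3.1]
t 11.65 pos [609.6  -9.4  91.1] F [ 0.4 -0.3 -3.1] M [-0.07  0.12  0.01] op 0.265
shift cm [-0.13  0.1   0.06] turn deg [-2.83 -0.    0.16]
```

Request:
apply_moves:
  plan: "-0.06 0.05 -0.03 -1.5 0 0.1 1;-0.06 0.05 -0.02 -1.3 0 0.1 1;0 0 -0.03 0 0 0 1"

```text
clock: 11.95
eef_pos: [609.9, -8.3, 90.3]
tcp_rot: [-1.41, 0.0, -1.251]
contact_force: [2.7, 1.1, -2.1]
opening: 0.261
```

```bash
python3 -c "
from h import *
go([-93.6,0,58.5],7)"
```

```text
tip(box) [-93.7  -0.4  57.2] yaw,-tilt,roll [ 0.04 -9.21  0.01] F(box) [ 2.9  0.1 -2.1]
t 11.95 pos [609.9  -8.3  90.3] F [ 2.7  1.1 -2.1] M [ 0.13 -0.26  0.03] op 0.261
shift cm [-0.03  0.26  0.09] turn deg [-2.21  0.04 -0.01]
```

Request:
apply_moves:
  plan: "0 0.13 0.03 -1.1 0 0 1;0 0.13 0.03 -1.1 0 0 1"

```text
clock: 12.15
eef_pos: [610.7, -8.1, 88.1]
tcp_rot: [-1.449, 0.0, -1.251]
contact_force: [1.8, 0.2, -2.7]
opening: 0.269
```

```bash
python3 -c "
from h import *
go([-93.6,0,59.5],4)"
```

```text
tip(box) [-94.1  -0.4  58.7] yaw,-tilt,roll [ 0.02 -7.    0.  ] F(box) [ 1.8 -0.4 -2.7]
t 12.15 pos [610.7  -8.1  88.1] F [ 1.8  0.2 -2.7] M [ 0.36 -0.54  0.12] op 0.269
shift cm [-0.04  0.46  0.13] turn deg [-3.    0.02 -0.  ]
```

Request:
apply_moves:
  plan: "0 0.18 0.04 -1 0 0 1;0 0.2 0.04 -1 0 0 1"

```text
clock: 12.35
eef_pos: [611.6, -7.7, 84.1]
tcp_rot: [-1.487, 0.0, -1.251]
contact_force: [1.0, 0.6, -2.4]
opening: 0.267
```

```bash
python3 - <<'E'
from h import *
go([-93.6,0,59.5],4)
t=r.grab_frame("side");cv2.imwrite("pics/d.png",cv2.resize(t[150:250,205:335],(780,600),interpolation=cv2.INTER_CUBIC))
E
```

```text
tip(box) [-94.1  -0.4  58.5] yaw,-tilt,roll [ 0.02 -4.81  0.01] F(box) [ 1.2  0.2 -2.4]
t 12.35 pos [611.6  -7.7  84.1] F [ 1.   0.6 -2.4] M [ 0.15 -0.29  0.11] op 0.267
shift cm [-0.03  0.04  0.08] turn deg [-0.81  0.02 -0.01]
```

View pics/d.png

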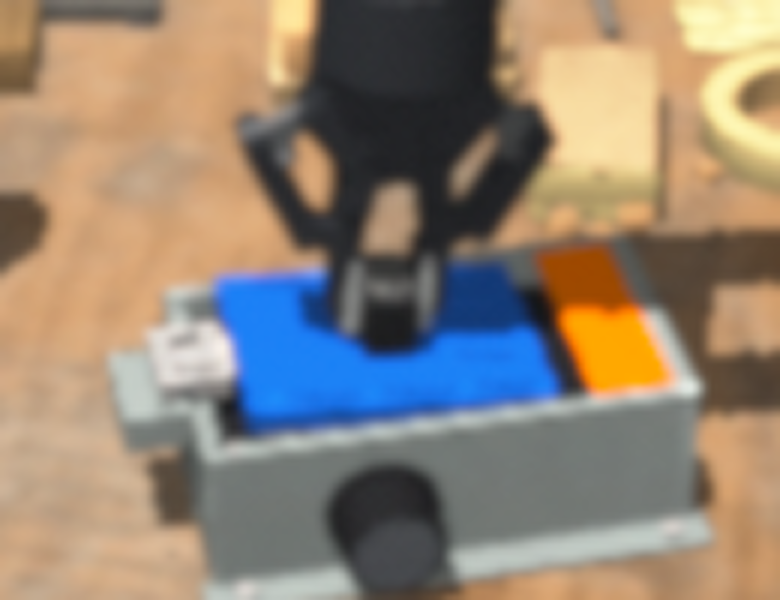

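The side view shows the lip under the ledge, the panel within the walls and the tail against the white catch at about (195,355). I continue to press down gently.

Request:
apply_moves:
  plan: "0 0.2 0.02 -1 0 0 1;0 0.2 0.02 -1 0 0 1"

```text
clock: 12.6
eef_pos: [612.3, -7.5, 79.9]
tcp_rot: [-1.526, 0.0, -1.251]
contact_force: [0.2, 0.8, 0.2]
opening: 0.259
```

```bash
python3 - <<'E'
from h import *
go([-93.6,0,60],0)
E
```

```text
tip(box) [-94.2  -0.4  58.1] yaw,-tilt,roll [ 0.03 -2.59  0.01] F(box) [0.5 0.7 0.2]
t 12.6 pos [612.3  -7.5  79.9] F [0.2 0.8 0.2] M [ 0.03 -0.01  0.09] op 0.259
shift cm [-0.03  0.26  0.14] turn deg [-2.59  0.03 -0.01]
```

Request:
apply_moves:
  plan: "0 0.12 0.03 -1.3 0 0 1;0 0.12 0.03 -1.2 0 0 1"

```text
clock: 12.8
eef_pos: [613.1, -7.2, 77.3]
tcp_rot: [-1.573, 0.0, -1.251]
contact_force: [-8.0, 1.0, 20.0]
opening: 0.266
```

```bash
python3 - <<'E'
from h import *
go([-93.6,0,60],0)
E
```

```text
tip(box) [-94.4  -0.3  60.2] yaw,-tilt,roll [0.03 0.12 0.01] F(box) [-7.3  3.4 20. ]
t 12.8 pos [613.1  -7.2  77.3] F [-8.  1. 20.] M [0.18 0.73 0.12] op 0.266
shift cm [-0.03  0.    0.08] turn deg [ 0.12  0.03 -0.01]
```

Request:
apply_moves:
  plan: "0 0 0 0 0 0 1"

```text
clock: 12.9
eef_pos: [613.2, -7.1, 77.5]
tcp_rot: [-1.575, 0.0, -1.251]
contact_force: [-1.4, -0.7, 3.1]
opening: 0.263
```

```bash
python3 - <<'E'
from h import *
go([-93.6,0,60],0)
t=r.grab_frame("side");cv2.imwrite("pics/e.png",cv2.resize(t[150:250,205:335],(780,600),interpolation=cv2.INTER_CUBIC))
E
```

```text
tip(box) [-94.3  -0.3  60.6] yaw,-tilt,roll [0.04 0.25 0.01] F(box) [-1.5 -0.2  3.1]
t 12.9 pos [613.2  -7.1  77.5] F [-1.4 -0.7  3.1] M [ 0.   -0.14  0.03] op 0.263
shift cm [-0.02  0.02  0.06] turn deg [ 0.25  0.04 -0.01]
```

View pics/e.png

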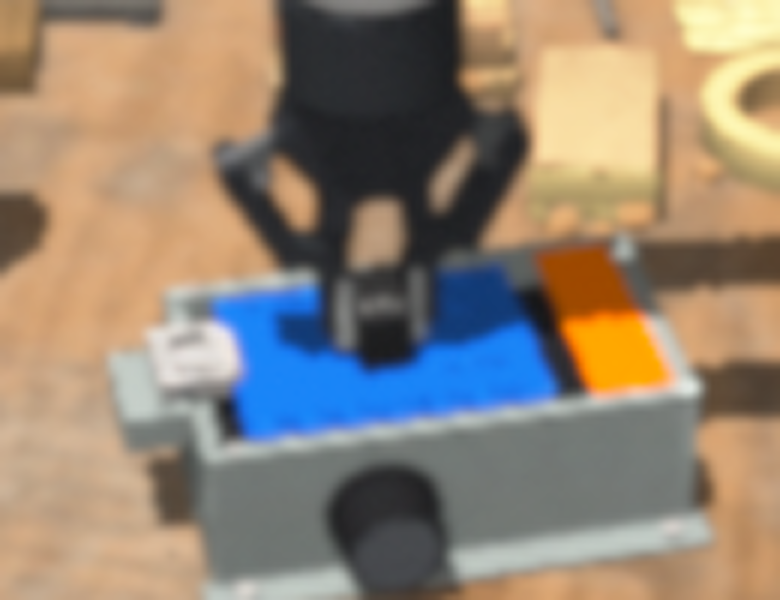

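It looks flat, and the roller overlaps the tail edge at about (240,355). The pose says tilt 0.25° and underside 60.6. I let go and rise straight up.

Request:
apply_moves:
  plan: "0 0 0 0 0 0 0.6;0 0 0 0 0 0 0.5;0 0 0 0 0 0 0.5;0 0 0 0 0 0 0.5;0 -1 0 0 0 0 0.5;0 -2 0 0 0 0 0.5;0 -3 0 0 0 0 0.5;0 -4 0 0 0 0 0.5;0 -4 0 0 0 0 0.5;0 0 0 0 0 0 0.5"

```text
clock: 13.95
eef_pos: [612.2, -7.4, 224.5]
tcp_rot: [-1.579, 0.001, -1.252]
contact_force: [0.5, 0.8, 0.1]
opening: 0.501
```

Request:
apply_moves:
  plan: "3 -2 0 0 0 0 0.5;4.5 0 0 0 0 0 0.5;4.5 0 0 0 0 0 0.5;4.5 0 0 0 0 0 0.5;4.5 0 0 0 0 0 0.5;4.5 0 0 0 0 0 0.5;4.5 0 0 0 0 0 0.5;0 0 0 0 0 0 0.5;0 0 0 0 0 0 0.5"

```text
clock: 14.85
eef_pos: [709.0, -302.6, 249.8]
tcp_rot: [-1.574, -0.001, -1.249]
contact_force: [-0.2, 0.2, -0.5]
opening: 0.501
```

```bash
python3 - <<'E'
from h import *
t=r.grab_frame("top");s=r.grab_frame("side")
print(r.sense()["eef_pos"],r.sense()["opening"])
for n,im in(("top",t),("side",s)):
    print(n,[(X,proj(n,BO+boxR().apply(np.array(X)))[0].round(1).tolist()) for X in([70.5,50,72],[70.5,-50,72],[-59.5,50,72],[-59.5,-50,72])])
    c=max([c for c in blobs(im,(100,150,40),(130,255,255)) if 225<cv2.boundingRect(c)[0]<345 and cv2.boundingRect(c)[1]>140],key=cv2.contourArea)
    q=rect(n,c,72)[0];print("panel box-frame centre",boxR().inv().apply([*q[0],72]-BO).round(1),q[1:],cv2.approxPolyDP(cv2.convexHull(c),2,True)[:,0].tolist())
cv2.imwrite("pics/f.png",np.hstack([cv2.resize(t[155:275,230:340],(385,420),interpolation=cv2.INTER_CUBIC),cv2.resize(s[160:265,225:325],(400,420),interpolation=cv2.INTER_CUBIC)]))
E
```

```text
[ 708.90053797 -301.60111922  249.97982725] 0.5043604967277437
top [([70.5, 50, 72], [254.4, 187.3]), ([70.5, -50, 72], [295.5, 174.8]), ([-59.5, 50, 72], [270.5, 240.9]), ([-59.5, -50, 72], [311.9, 228.4])]
panel box-frame centre [ 5.5 -0.1 72. ] ((132.61972045898438, 102.0720443725586), 18.453601837158203) [[295, 176], [311, 228], [271, 240], [255, 188]]
side [([70.5, 50, 72], [245.6, 222.3]), ([70.5, -50, 72], [239.6, 199.3]), ([-59.5, 50, 72], [297.0, 215.3]), ([-59.5, -50, 72], [287.9, 193.2])]
panel box-frame centre [ 5.1  1.9 72. ] ((136.800048828125, 99.18707275390625), 18.120681762695312) [[297, 212], [294, 216], [246, 222], [241, 200], [287, 194]]
```

View pics/f.png

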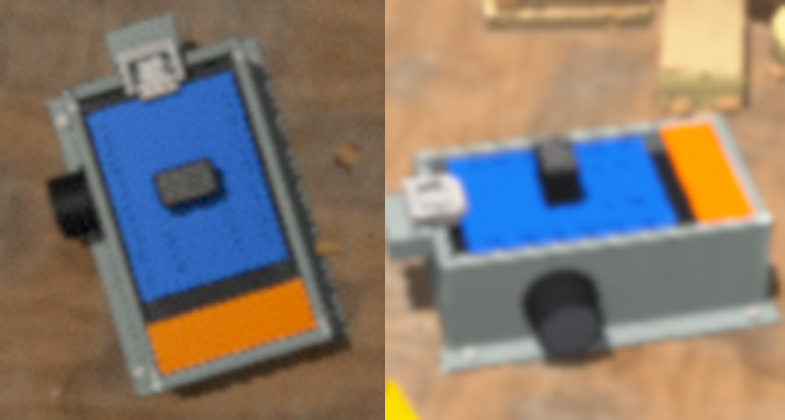

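Both views show the panel flat in the box with the white roller over the tail's edge. Its centre is at box x about 5.3, which puts the tip near -93.7, at the bar. I compare the bystanders with the first pictures, then hand in.

```bash
python3 - <<'E'
from h import *
t=r.grab_frame("top");t0=cv2.imread("pics/top0.png")
for n,(x,y,w,h) in dict(tape=(180,158,48,32),block=(366,227,57,34),roll=(381,263,50,48)).items():
    a,b=[cv2.cvtColor(i[y:y+h,x:x+w],cv2.COLOR_BGR2GRAY).astype(np.float32) for i in(t0,t)]
    print(n,np.round(cv2.phaseCorrelate(a,b),2).tolist() if 0 else cv2.phaseCorrelate(a,b))
print(r.sense()["contact_force"].round(1)); print(r.sign_off())
E
```

```text
tape ((-0.027472690844174252, 0.054484107720526254), 1.061153870075941)
block ((-0.06129924650835861, -0.1180927243894061), 0.9109911547766791)
roll ((0.2262939948474063, -0.07375318978863987), 0.6480410297711691)
[ 0.3 -0.5 -0.7]
the job is handed in; nothing more can be done
None
```

The cover is in the filter box, and by my last checks it lies flat with the roller over its tail. I handed the job in at about 15 s; the sign-off gave no verdict.

- **Hooking:** I gripped the larger blue cover by its handle and tilted it about 17.7°. I slid the lip under the ledge and met the stop bar at about box x -93, roughly 20 mm deep, with a pull of about 5 N. Then I swung the tail down, let go and moved clear.
- **Final position:** both views put the panel centre at about box x +5.3, so the lip's tip is near -93.7. The panel corners match the seated height (top at 72) to about 1 px in the top view and up to about 3 px in the side view. At release the arm read a tilt of 0.25°.
- **Bystanders:** the tape measure, sanding block and masking tape moved less than 0.3 px (about 0.6 mm) in the top view.
- **Weaker points:** one closing step ended at about 20 N upward on the tool, nearly level, against the limit of 30 N, and eased at once to 3 N. I felt no distinct click. That the catch sprang back is judged from the pictures and the flat pose, not measured.

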